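# Change the fume extractor's filter

### The job

Finish the filter change on the bench fume extractor: lay the filter cartridge flat in its nest in the open tray, slide the tray fully shut, then push the captive screw-knob on top down against its spring and turn it clockwise about a quarter turn to its stop, so that it has caught its thread and stays down by itself and the tray is locked. Leave the other things on the desk where they are.

Things in the scene. Friction and masses are not known exactly. Their poses are not given: they have to be found in the camera images.
- extractor: Bench fume extractor, fixed: low grey steel box 180 deep (x) x 250 wide (y) x 75 mm high, filter tray in its front, winged screw-knob on top, black hose spigot (48 mm across, 30 high) rear right on top. Origin on the desk under the tray's centre line; x to its back, y to its left. Front face x = -90 mm, sides y = -145 and +105 mm; knob axis x = +3 mm, y = 0.
- tray (a joint): How far the filter tray is pulled out along the extractor's -x, in m: 0 fully shut, 0.12 fully open; starts at 0.108 to 0.12. About 2 N of friction.
- tray_nest (a point): Centre of the tray nest's floor, where the middle of the filter's underside belongs; 14 mm above the desk, moves with the tray, axes as the extractor's. Nest 49 (x) x 157 mm (y) between ribs 9 mm high. Panel's inner side 55 mm in front, its top 66 mm above the desk. 26 to 52 mm behind: low lug, 36 mm wide, top 28 mm above the desk, whose hole takes the screw's shank when the tray is shut.
- tray_front (a point): Middle of the front edge of the pull lip on the tray's black front panel, 56 mm above the desk. Lip 84 mm wide (y), 10 mm high, 15 mm out of the panel; panel 204 mm wide, 12 mm thick, from 8 to 66 mm above the desk. Push here or on the panel to shut the tray.
- lock_push (a joint): How far the screw-knob is pushed down, in m: 0 up (held by its spring), 0.012 end of travel. The spring takes 3 N to start, about 9 N at the bottom. The thread starts only below 0.008; once caught, the knob stays down at about 0.0105.
- lock_turn (a joint): How far the knob is turned clockwise seen from above, in rad: at 0 its wing lies front to back, at 1.45 it is at its stop, nearly crosswise. Starts at 0 to 0.15. Not pushed down more than 8 mm, it runs against the thread's blunt start at about 0.25. Light friction.
- knob_grip (a point): Grip point on the knob's axis in its wing, 128 mm above the desk while the knob is up; moves down and turns with the knob. The wing is a black bar 58 mm long (point's x), 15 mm thick (y), from 20 mm below to 10 mm above this point, on a round skirt 48 mm across; z up.
- filter: The filter cartridge lying on the desk left of the extractor's tray: a rigid grey plastic frame with white pleats, 42 mm wide (x), 150 mm long (y), 38 mm high (z), 100 to 200 g. Origin at the centre of its underside. It is the same either way round.
- carton: White carton, 91 x 121 x 63 mm, standing on the desk to the right of the extractor. Origin at the centre of its underside. Not to be moved.
- mug: White mug with a red band and a handle, 83 mm across and 96 mm high, at the right. Origin on its underside. Not to be moved.
- jar: Small brown jar with a white lid, 45 mm across and 52 mm high, standing just left of the extractor. Origin at the centre of its underside. Not to be moved.

How it is judged (in metres and radians):
On the way, in this order (a step that is already met when the one before it is completed fails the run):
1. the filter lies flat in the nest of the open tray, let go (x of filter in the frame of tray_nest between -0.006 and 0.006 m and y of filter in the frame of tray_nest between -0.006 and 0.006 m and z of filter in the frame of tray_nest below 0.004 m and angle between the z axis of filter and the z axis of tray_nest, either way round below 0.06 rad and value of joint tray above 0.05 m and contact force between the fingers and filter below 0.3 N), for 0.2 s.
2. the tray is slid fully shut, the screw-knob still up (value of joint tray below 0.004 m and value of joint lock_push below 0.006 m), for 0.2 s.
At the end, for the whole second after the job is handed in: The filter lies flat in the tray's nest (within 6 mm of its centre, not more than 4 mm above its floor, level within 0.06 rad), the tray is shut to within 4 mm, and the screw-knob, let go, stays more than 9 mm down and turned more than 1.2 rad clockwise (value of joint lock_turn above 1.2 rad and value of joint lock_push above 0.009 m and value of joint tray below 0.004 m and x of filter in the frame of tray_nest between -0.006 and 0.006 m and y of filter in the frame of tray_nest between -0.006 and 0.006 m and z of filter in the frame of tray_nest below 0.004 m and angle between the z axis of filter and the z axis of tray_nest, either way round below 0.06 rad); the robot touches nothing.
It fails at once if the carton is moved more than 30 mm (distance of carton from where it was at the start of the episode above 0.03 m).
It fails at once if the mug is moved more than 30 mm (distance of mug from where it was at the start of the episode above 0.03 m).
It fails at once if the jar is moved more than 30 mm (distance of jar from where it was at the start of the episode above 0.03 m).
It also fails if it takes over 64 s, if anything falls off the work surface, if the arm or the gripper's body presses on something with over 40 N, if the wrist force passes 120 N, or if a joint passes its speed limit or range.

### The arm

A 7-joint arm with a two-finger parallel gripper is mounted at the origin on a cart in front of the work surface, level with it; the furniture and walls round the work are solid. World frame = base frame: x ahead of the robot, y to its left, z up, the work surface at z = 0. Lengths are in mm, angles in rad, forces in N, time in s.
With the tool pointing down it reaches from about 400 to 875 mm from the base axis. Payload 6.5 kg.
Tool frame: the origin (TCP) lies at the very end of the fingers, on their centre line; the grasp point (between the pads) lies 19 mm behind it; z points along the fingers, y is the direction in which the jaws open and shut (so a half turn about z gives the same grasp; the last joint's range is limited). The gripper opens to 85 mm and grips with 20 to 120 N. Pads are 22 mm wide; open, the fingers measure 114 mm over their backs; the gripper's body (76 mm by 85 mm) begins 54 mm behind the grasp point. The pads swing forward as they close: fully open they stand 13 mm farther back than shut.
Start: joints at [-1.318, 0.536, -0.004, 1.538, 0.003, 1.067, -0.071], TCP at [203.723, 617.242, 231.29] pointing down, gripper open.
Joint ranges: [-2.7, 2.7], [-0.37, 2.16], [-1.27, 1.26], [0.24, 2.4], [-1.31, 4.45], [0.19, 1.91], [-2.76, 2.76]. Speed limits (rad/s): [2.39, 2.39, 3.14, 3.14, 3.14, 3.14, 3.14].

### API

Orientations are given as a unit quaternion [x, y, z, w].
In Python, from rig import arm gives the robot as it stands.
- The arm moves only by the shell command python3 -m crank 'ROWS' [FORCE]. ROWS is JSON, one flat list of numbers, 5 for each row, row after row: the shift along the tool's x, y, z in m, then the turn about the tool's z in rad, then the closure, from -1 (fully open) to 1 (shut). A call has exactly 10 rows; each row is the pose to reach, as a shift and turn from the pose commanded when the call began, along the tool's axes at that moment; what a row does not reach only later rows make up. A row lasts 1/10 s, in which the tool goes at most 50 mm and 8.59 degrees, less where a joint would pass 70% of its speed; a pose out of reach is approached as far as the arm can. A call with a gripper value outside its range is refused whole. The fingers move at their own pace and stop on an object; FORCE is the grip in N (left out, the last holds). Time passes only in rows, so rows that repeat a pose let the fingers close, or fill a call up. It gives the time, the measured TCP pose, the force and the opening at its end, in the units of the state.
- arm.read_state(): the state, without advancing time (a new reading comes with each control period).
- arm.get_image(name): name is "side" or "top" or "wrist"; returns the picture (384x512x3 uint8, blue, green, red); there is no depth.
- arm.get_calibration(name): a dict with "fx", "fy", "cx", "cy" (pixels), "distortion" ([k1, k2, p1, p2, k3] as OpenCV has them; the pictures are not rectified), "T" (4x4, takes a point from camera to world coordinates). Camera axes: x right, y down, z forward; pixel columns grow to the right and rows downward; lengths in mm; the calibration is good to about 2 mm. A picture is of the moment at which its call begins: read the wrist's pose just before it. get_calibration takes no time and is no camera call; for the wrist camera it gives the pose at the moment of the call.
- arm.finish_job(): hands the job in, once; it reports no verdict.
The state is a dict: "time_s": time; "q": joint angles; "joint_vel": joint speeds; "joint_efforts": joint torques, N m; "tcp_pos": TCP position; "ee_rot": TCP orientation; "ft_force": force on the tool from outside, world axes, zero at the start; "moment": the same for the moment, N m; "gripper_width": finger opening in mm.
Only numpy, scipy, OpenCV 4.12 (cv2) and the standard library are available. Lean on these libraries where they do the work, as an engineer would, in place of code of your own. Each camera call takes 0.05 s, during which the arm holds its last target.

## Working session

There is one attempt and no reset: what is moved stays moved. The work goes in short steps, Python scripts to look and compute and a shell command to move; the robot and the scene stay as the last step left them, time stands still between calls to the robot, and variables do not carry over. Pictures are saved under pics/ and viewed, and the job is handed in when it is done.

```bash
ls; mkdir -p pics; python3 - <<'E'
from rig import arm
import cv2
s=arm.read_state();print(s)
for n in ("top","side","wrist"):
    c=arm.get_calibration(n);print(n,{k:(v if k!='T' else [[round(float(a),3) for a in r] for r in v]) for k,v in c.items()})
    cv2.imwrite(f"pics/{n}0.png",arm.get_image(n))
E
```

```text
pics
{'time_s': 0.0, 'q': array([-1.31821752,  0.53719555, -0.00444662,  1.53886054,  0.00255692,
        1.06730501, -0.07123647]), 'joint_vel': array([ 0.00136601,  0.00022116,  0.0002986 ,  0.00181495, -0.00096263,
        0.00094302, -0.00063943]), 'joint_efforts': array([-1.31139936e-04, -5.83414257e+01,  1.04868717e+00, -2.59116465e+01,
        1.23013588e-02,  9.44552652e-03, -2.03936520e-05]), 'tcp_pos': array([203.51713251, 616.65106364, 230.3988696 ]), 'ee_rot': array([ 1.58704708e-01,  9.87325700e-01, -8.76240901e-04, -9.65187778e-05]), 'ft_force': array([0.33937269, 0.67088461, 1.01175299]), 'moment': array([-0.03676672,  0.02762141, -0.01817821]), 'gripper_width': 85.6859402312812}
top {'fx': 377.13250293186, 'fy': 377.13250293186, 'cx': 257.9573373173398, 'cy': 193.20709763330788, 'distortion': array([-0.08434161,  0.        ,  0.        ,  0.        ,  0.        ]), 'T': [[0.027, -0.999, 0.045, 530.368], [-1.0, -0.027, -0.001, -1.655], [0.003, -0.045, -0.999, 1342.333], [0.0, 0.0, 0.0, 1.0]]}
side {'fx': 368.33412881299955, 'fy': 368.33412881299955, 'cx': 252.26410734154254, 'cy': 195.16158876930095, 'distortion': array([-0.1099667,  0.       ,  0.       ,  0.       ,  0.       ]), 'T': [[-0.933, 0.288, -0.216, 793.4], [0.36, 0.729, -0.583, 577.965], [-0.01, -0.621, -0.783, 872.068], [0.0, 0.0, 0.0, 1.0]]}
wrist {'fx': 294.43553480594517, 'fy': 294.43553480594517, 'cx': 254.52420339363871, 'cy': 192.39285667896806, 'distortion': array([0.02458267, 0.        , 0.        , 0.        , 0.        ]), 'T': [[0.314, 0.912, 0.264, 136.271], [0.95, -0.301, -0.09, 638.603], [-0.002, 0.278, -0.96, 373.418], [0.0, 0.0, 0.0, 1.0]]}
```

View pics/top0.png

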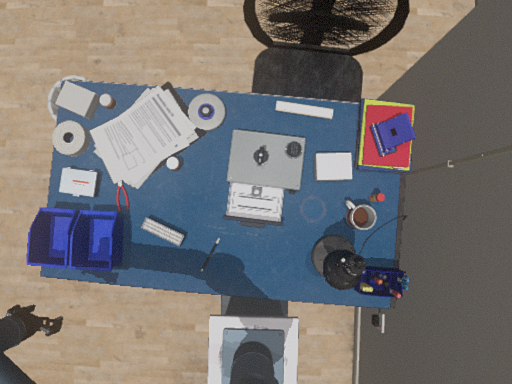

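View pics/side0.png

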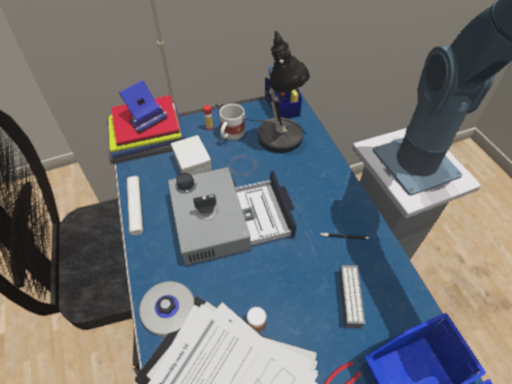

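View pics/wrist0.png

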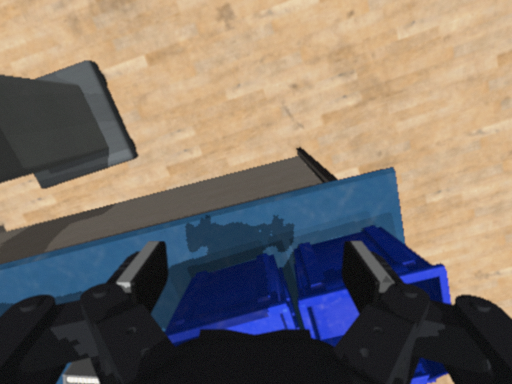

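The top view shows the extractor at about (265,160), with the open tray below it at (255,200). The filter is probably the bar at (162,231), the jar is at (173,163), and the carton and mug are on the right. Next I'll zoom in and measure.

```bash
cat > h.py <<'E'
import numpy as np, cv2
from rig import arm
def K(c): return np.array([[c['fx'],0,c['cx']],[0,c['fy'],c['cy']],[0,0,1.]])
def ray(c,uv):
    p=cv2.undistortPoints(np.array(uv,float).reshape(-1,1,2),K(c),c['distortion']).reshape(-1,2)
    T=np.array(c['T']); d=np.c_[p,np.ones(len(p))]@T[:3,:3].T
    return T[:3,3],d
def plane(c,uv,z):
    o,d=ray(c,uv); return o+d*((z-o[2])/d[:,2])[:,None]
def proj(c,P):
    T=np.linalg.inv(np.array(c['T'])); P=np.atleast_2d(P).astype(float)
    rv,_=cv2.Rodrigues(T[:3,:3]); return cv2.projectPoints(P,rv,T[:3,3],K(c),c['distortion'])[0].reshape(-1,2)
E
python3 - <<'E'
import cv2
t=cv2.imread('pics/top0.png')
cv2.imwrite('pics/topc.png',cv2.resize(t[120:230,210:320],None,fx=5.4,fy=5.4,interpolation=cv2.INTER_CUBIC))
cv2.imwrite('pics/topf.png',cv2.resize(t[200:260,130:210],None,fx=8,fy=8,interpolation=cv2.INTER_CUBIC))
t=cv2.imread('pics/side0.png')
cv2.imwrite('pics/sidec.png',cv2.resize(t[160:270,160:310],None,fx=5,fy=5,interpolation=cv2.INTER_CUBIC))
E
```

```text
(no output)
```

View pics/topc.png

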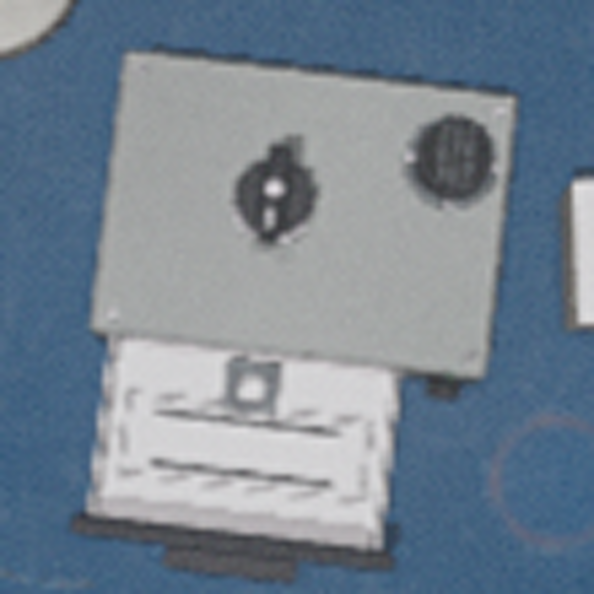

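View pics/topf.png

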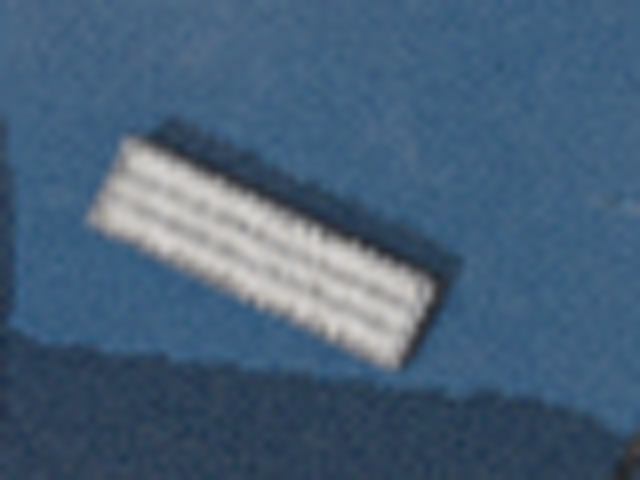

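View pics/sidec.png

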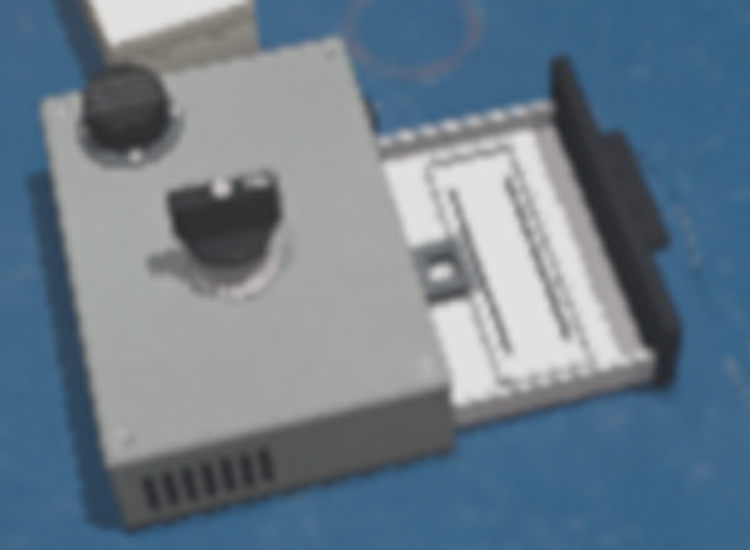

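```bash
python3 - <<'E'
from h import *
t=cv2.imread('pics/top0.png');c=arm.get_calibration('top')
hsv=cv2.cvtColor(t,cv2.COLOR_BGR2HSV)
# filter
m=((hsv[...,1]<90)&(hsv[...,2]>110)).astype(np.uint8)
r=np.zeros_like(m);r[205:255,135:195]=m[205:255,135:195]
cs,_=cv2.findContours(r,cv2.RETR_EXTERNAL,cv2.CHAIN_APPROX_NONE);k=max(cs,key=cv2.contourArea)
b=cv2.boxPoints(cv2.minAreaRect(k));B=plane(c,b,38)
print('filter px',b.round(1).tolist(),'ctr',B.mean(0),[np.linalg.norm(B[i]-B[i-1]).round(1) for i in range(4)])
e=[B[i]-B[i-1] for i in range(4)];l=max(e,key=np.linalg.norm);print('long dir deg',np.degrees(np.arctan2(l[1],l[0])))
# extractor
px=np.array([(123,52),(517,96),(487,380),(93,330)])/5.4+[210,120]-.4
X=plane(c,px,75);print('ext',X.round(1))
bl,br,fr,fl=X[:,:2]
def est(yl,yr,name,bl,br,fr,fl):pass
A=np.array([[90,105],[90,-145],[-90,-145],[-90,105]],float)
mu,nu=A.mean(0),X[:,:2].mean(0)
H=(A-mu).T@(X[:,:2]-nu);th=np.arctan2(H[0,1]-H[1,0],H[0,0]+H[1,1])
R=np.array([[np.cos(th),-np.sin(th)],[np.sin(th),np.cos(th)]]);o=nu-R@mu
print('yaw deg',np.degrees(th),'origin',o,'res',((A@R.T+o)-X[:,:2]).round(1).tolist())
# jars etc
for z,lab,q in((138,'knobdot',(273,187)),(28,'lughole',(252,385))):
    p=plane(c,np.array(q)/5.4+[210,120]-.4,z)[0];print(lab,p,(R.T@(p[:2]-o)))
# panel lip front edge z=61 top: corners
q=np.array([(166,563),(296,580),(75,517),(392,552)])/5.4+[210,120]-.4
for p,z in zip(q,(61,61,66,66)):
    P=plane(c,[p],z)[0];print('lip/panel',P,R.T@(P[:2]-o))
print('jar',plane(c,[(173,163)],52),'mug',plane(c,[(362,217)],96))
# side check of corners
cs_=arm.get_calibration('side')
ps=np.array([(42,98),(340,38),(452,388),(108,468)])/5+[160,160]-.4
P=plane(cs_,ps,75);print('side ext loc',((P[:,:2]-o)@R).round(1))
ps=np.array([(222,188),(440,270)])/5+[160,160]-.4
for p,z in zip(ps,(138,28)): P=plane(cs_,[p],z)[0];print('side',P,R.T@(P[:2]-o))
E
```

```text
filter px [[139.6999969482422, 227.8000030517578], [145.1999969482422, 216.3000030517578], [184.10000610351562, 234.8000030517578], [178.60000610351562, 246.3000030517578]] ctr [448.69163741 326.29533905  38.        ] [np.float64(150.8), np.float64(44.2), np.float64(150.8), np.float64(44.0)]
long dir deg -113.43406093987963
ext [[ 803.2   89.4   75. ]
 [ 782.1 -159.3   75. ]
 [ 602.6 -144.    75. ]
 [ 627.3  102.7   75. ]]
yaw deg -5.046131658399773 origin [705.55924939  -7.88689556] res [[1.2, -0.6], [0.3, -1.0], [0.5, -0.4], [-2.1, 2.0]]
knobdot [710.6394505   -6.99930665 138.        ] [4.98244091 1.33099211]
lughole [597.97105533   2.68160304  28.        ] [-108.10078581    1.06431639]
lip/panel [482.95859216  53.54730006  61.        ] [-227.14151869   41.61662501]
lip/panel [474.49404499 -28.32999214  61.        ] [-228.3715125   -40.68785028]
lip/panel [510.31749763 111.12953475  66.        ] [-204.95345749  101.38211172]
lip/panel [493.75858142 -87.83889802  66.        ] [-203.94736909  -98.2716454 ]
jar [[685.46233807 292.58224192  52.        ]] mug [[ 517.10627957 -351.14344957   96.        ]]
side ext loc [[  85.7 -144.1]
 [ -90.7 -140. ]
 [ -88.1  110.8]
 [  88.2  107.8]]
side [707.05476473  -6.74050768 138.        ] [1.38888527 1.27348696]
side [596.25992842   7.3739423   28.        ] [-110.21800858    5.58796213]
```

```bash
cat >> h.py <<'E'
from scipy.spatial.transform import Rotation as Ro
def delta(target,yaw_deg=None):
    """tool-frame shift (m) and turn (rad) to reach world target mm with tool y at yaw_deg (mod 180)"""
    s=arm.read_state();R=Ro.from_quat(s['ee_rot']).as_matrix()
    d=R.T@(np.array(target,float)-s['tcp_pos'])/1000
    y=np.degrees(np.arctan2(R[1,1],R[0,1]))
    tn=None
    if yaw_deg is not None: tn=-np.radians((yaw_deg-y+180)%360-180)
    print('shift',d.round(4),'turn',None if tn is None else round(tn,4),'| tcp',s['tcp_pos'].round(1),'yaw',round(y,2),'zaxis',R[:,2].round(4),'F',s['ft_force'].round(1),'w',round(s['gripper_width'],1),'t',round(s['time_s'],2))
    return d,tn
E
python3 -c "
from h import *
delta((449,326,200),-23.4)"
```

```text
shift [-0.3242 -0.1992  0.0309] turn 1.6604 | tcp [203.6 616.8 230.6] yaw 71.73 zaxis [-4.0e-04 -1.3e-03 -1.0e+00] F [ 0.1 -0.3  0.4] w 85.6 t 0.15
```

```bash
python3 -m crank '[-0.032,-0.020,0,0.14,-1, -0.064,-0.040,0,0.28,-1, -0.096,-0.060,0,0.42,-1, -0.128,-0.080,0,0.56,-1, -0.160,-0.100,0,0.70,-1, -0.192,-0.120,0,0.84,-1, -0.225,-0.140,0,0.98,-1, -0.260,-0.160,0.01,1.12,-1, -0.292,-0.180,0.02,1.26,-1, -0.324,-0.199,0.03,1.40,-1]' && python3 -c "
from h import *
delta((449,326,200),-23.4)"
```

```text
time_s: 1.15
tcp_pos: [449.8, 325.3, 201.0]
ee_rot: [0.759, 0.651, 0.0, -0.0]
ft_force: [0.2, 0.5, 0.2]
gripper_width: 85.1
shift [ 0.0006 -0.0009  0.001 ] turn 0.2546 | tcp [449.8 325.3 201. ] yaw -8.81 zaxis [ 1.e-04  1.e-04 -1.e+00] F [0.2 0.5 0.2] w 85.1 t 1.15
```

```bash
python3 -m crank '[0,0,0,0.13,-1, 0,0,0,0.255,-1, 0,0,0,0.255,-1, 0,0,0,0.255,-1, 0,0,0,0.255,-1, 0,0,0,0.255,-1, 0,0,0,0.255,-1, 0,0,0,0.255,-1, 0,0,0,0.255,-1, 0,0,0,0.255,-1]' && python3 -c "
from h import *
import pickle
delta((449,326,200),-23.4)
c=arm.get_calibration('wrist');i=arm.get_image('wrist');cv2.imwrite('pics/w1.png',i);pickle.dump(c,open('w1.pkl','wb'));print(np.array(c['T']).round(2))"
```

```text
time_s: 2.15
tcp_pos: [449.0, 326.7, 201.3]
ee_rot: [0.834, 0.551, -0.0, -0.0]
ft_force: [-0.1, 0.3, -0.2]
gripper_width: 85.2
shift [-0.0007  0.0003  0.0013] turn 0.0056 | tcp [449.  326.7 201.3] yaw -23.08 zaxis [-0. -0. -1.] F [-0.1  0.3 -0.2] w 85.2 t 2.15
[[ 9.2000e-01 -3.8000e-01 -1.1000e-01  4.7632e+02]
 [-3.9000e-01 -8.8000e-01 -2.6000e-01  3.9119e+02]
 [ 0.0000e+00  2.8000e-01 -9.6000e-01  3.4424e+02]
 [ 0.0000e+00  0.0000e+00  0.0000e+00  1.0000e+00]]
```

View pics/w1.png

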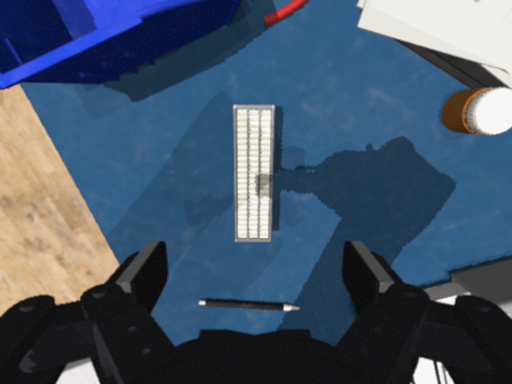

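The wrist image shows the filter at columns 233–274, rows 105–242, nearly square to the tool. The pen is below it and well clear. Next I'll locate it with a mask.

```bash
python3 - <<'E'
from h import *
import pickle
c=pickle.load(open('w1.pkl','rb'));t=cv2.imread('pics/w1.png')
hsv=cv2.cvtColor(t,cv2.COLOR_BGR2HSV)
m=((hsv[...,1]<110)&(hsv[...,2]>100)).astype(np.uint8);m=cv2.morphologyEx(m,cv2.MORPH_CLOSE,np.ones((9,9)))
r=np.zeros_like(m);r[90:255,215:290]=m[90:255,215:290]
k=max(cv2.findContours(r,0,1)[0],key=cv2.contourArea)
# contour to plane then min rect in mm
P=plane(c,k.reshape(-1,2),38)[:,:2].astype(np.float32)
rc=cv2.minAreaRect(P);print(rc,cv2.boundingRect(k))
B=cv2.boxPoints(rc);e=max([B[i]-B[i-1] for i in range(4)],key=np.linalg.norm);print(np.degrees(np.arctan2(e[1],e[0])))
E
```

```text
((446.4730529785156, 325.16900634765625), (150.60101318359375, 42.926612854003906), 66.37744903564453) (232, 104, 44, 139)
66.37744
```

```bash
python3 -c "
from h import *
delta((447,325.5,14),-23.6)"
```

```text
shift [-0.0019 -0.0014  0.1873] turn 0.0091 | tcp [449.  326.7 201.3] yaw -23.08 zaxis [ 1.e-04  0.e+00 -1.e+00] F [0.3 0.  0.7] w 85.2 t 2.2
```

```bash
python3 -m crank '[-0.002,-0.0015,0.04,0.008,-1, -0.002,-0.0015,0.08,0.008,-1, -0.002,-0.0015,0.12,0.008,-1, -0.002,-0.0015,0.155,0.008,-1, -0.002,-0.0015,0.18,0.008,-1, -0.002,-0.0015,0.187,0.008,-1, -0.002,-0.0015,0.187,0.008,0, -0.002,-0.0015,0.187,0.008,1, -0.002,-0.0015,0.187,0.008,1, -0.002,-0.0015,0.187,0.008,1]' 35 && python3 -c "
from h import *
delta((449,326,14),-23.4)"
```

```text
time_s: 3.2
tcp_pos: [448.0, 326.3, 15.9]
ee_rot: [0.837, 0.548, 0.001, -0.0]
ft_force: [0.0, -0.2, 5.3]
gripper_width: 41.4
shift [0.0001 0.001  0.0019] turn -0.0025 | tcp [448.  326.3  15.9] yaw -23.55 zaxis [ 0.0023  0.002  -1.    ] F [ 0.  -0.2  5.3] w 41.4 t 3.2
```

```bash
python3 -m crank '[0,0,-0.03,0,1, 0,0,-0.07,0,1, 0,0,-0.11,0,1, 0,0,-0.13,0,1, 0,0,-0.13,0,1, 0,0,-0.13,0,1, 0,0,-0.13,0,1, 0,0,-0.13,0,1, 0,0,-0.13,0,1, 0,0,-0.13,0,1]' && python3 - <<'E'
from h import *
import pickle
delta((558.5,5.5,150),-5.05)
c=arm.get_calibration('wrist');i=arm.get_image('wrist');cv2.imwrite('pics/w2.png',i);pickle.dump(c,open('w2.pkl','wb'))
E
```

```text
time_s: 4.2
tcp_pos: [446.7, 325.2, 143.7]
ee_rot: [0.837, 0.548, -0.001, 0.0]
ft_force: [0.3, -0.6, -1.3]
gripper_width: 40.8
shift [-0.2484  0.2302 -0.0061] turn -0.3229 | tcp [446.7 325.2 143.7] yaw -23.55 zaxis [-7.e-04 -9.e-04 -1.e+00] F [ 0.3 -0.6 -1.3] w 40.8 t 4.2
```

View pics/w2.png

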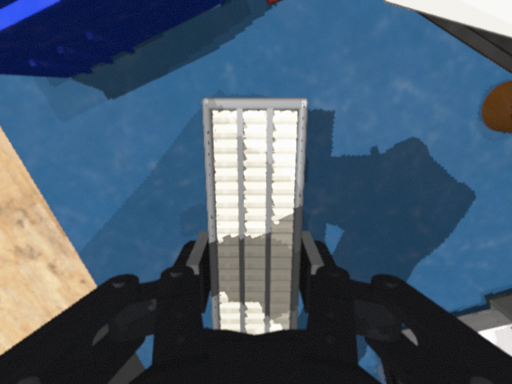

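The filter is held level and centred between the jaws. Its far top edge spans columns 204–307 at row 99. I'll work out its offset in the hand.

```bash
python3 - <<'E'
from h import *
import pickle
c=pickle.load(open('w2.pkl','rb'))
t=np.array([446.7,325.2]);a=np.radians(-23.55);Y=np.array([np.cos(a),np.sin(a)]);X=np.array([-np.sin(a),np.cos(a)])
for z in (166,168):
  P=plane(c,[(203.5,98),(307,98),(255,98)],z)[:,:2]-t
  print(z,'x',P@X,'y',P@Y,'width',np.linalg.norm(P[0]-P[1]))
# panel/nest from the first top picture: refined
s=cv2.imread('pics/top0.png');cv2.imwrite('pics/tray.png',cv2.resize(s[180:228,222:290],None,fx=11,fy=11,interpolation=cv2.INTER_CUBIC))
E
```

```text
166 x [73.27566516 73.25842992 73.2932819 ] y [-19.96000011  20.29363524   0.06907946] width 40.25363903771865
168 x [73.22354736 73.20659801 73.24087187] y [-19.63146353  19.95444426   0.06537354] width 39.58591142637587
```

View pics/tray.png

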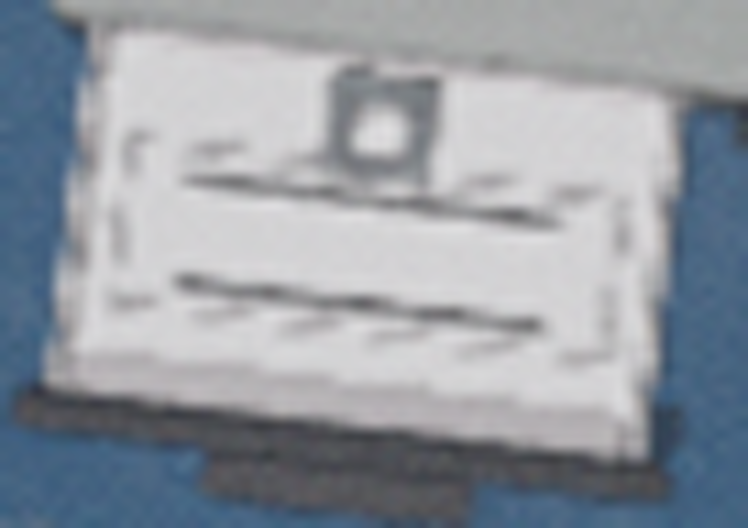

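```bash
python3 - <<'E'
from h import *
c=arm.get_calibration('top')
th=np.radians(-5.05);R=np.array([[np.cos(th),-np.sin(th)],[np.sin(th),np.cos(th)]]);o=np.array([705,-7.2])
def f(q,z,l):
    P=plane(c,np.array(q)/11+[222,180]-.45,z)[:,:2];print(l,P.round(1).tolist(),((P-o)@R).round(1).tolist())
f([(183,180),(555,222),(175,280),(540,327)],14,'bars')
f([(130,145),(605,190),(112,303),(608,350)],23,'dash')
f([(383,127)],28,'hole'); f([(340,80),(435,85),(420,185),(335,170)],28,'lug')
f([(20,388),(670,465)],66,'panel inner top');f([(15,420),(660,498)],66,'panel outer top');f([(210,490),(465,517)],61,'lip')
E
```

```text
bars [[579.3, 66.0], [569.0, -53.5], [547.2, 67.6], [535.3, -49.6]] [[-131.7, 61.8], [-131.4, -58.1], [-163.8, 60.6], [-165.3, -57.2]]
dash [[589.6, 82.7], [579.4, -68.9], [539.2, 86.9], [528.5, -71.1]] [[-122.8, 79.4], [-119.7, -72.5], [-173.4, 79.2], [-170.2, -79.2]]
hole [[597.3, 2.3]] [[-108.1, -0.0]]
lug [[611.9, 16.4], [611.1, -13.8], [579.2, -9.9], [583.2, 17.2]] [[-94.9, 15.3], [-93.0, -14.9], [-125.1, -13.8], [-123.4, 13.5]]
panel inner top [[512.1, 111.6], [493.8, -88.7]] [[-202.7, 101.3], [-203.2, -99.8]]
panel outer top [[502.2, 112.8], [483.6, -85.9]] [[-212.6, 101.7], [-213.6, -97.9]]
lip [[482.2, 52.5], [476.0, -26.3]] [[-227.2, 39.9], [-226.4, -39.2]]
```

```bash
python3 -c "
from h import *
delta((558.8,8.2,140),-5.05)"
```

```text
shift [-0.2459  0.2294  0.004 ] turn -0.3229 | tcp [446.8 325.3 143.9] yaw -23.55 zaxis [-4.e-04 -6.e-04 -1.e+00] F [ 0.3  0.8 -0.7] w 41.5 t 4.25
```

```bash
python3 -m crank '[-0.015,0.014,0,-0.02,1, -0.045,0.042,0,-0.06,1, -0.082,0.077,0,-0.11,1, -0.122,0.115,0,-0.16,1, -0.162,0.152,0,-0.21,1, -0.200,0.186,0,-0.26,1, -0.229,0.213,0,-0.30,1, -0.243,0.226,0.002,-0.323,1, -0.246,0.2295,0.004,-0.323,1, -0.246,0.2295,0.004,-0.323,1]' && python3 -m crank '[0,0,0.02,0,1, 0,0,0.04,0,1, 0,0,0.054,0,1, 0,0,0.054,0,1, 0,0,0.054,0,1, 0,0,0.054,0,1, 0,0,0.054,0,1, 0,0,0.054,0,1, 0,0,0.054,0,1, 0,0,0.054,0,1]' && python3 - <<'E'
from h import *
delta((558.8,8.2,86),-5.05)
s=arm.get_image('side');cv2.imwrite('pics/s3.png',s);t=arm.get_image('top');cv2.imwrite('pics/t3.png',t)
cv2.imwrite('pics/s3c.png',cv2.resize(s[150:260,190:320],None,fx=5,fy=5,interpolation=cv2.INTER_CUBIC))
cv2.imwrite('pics/t3c.png',cv2.resize(t[160:240,210:320],None,fx=7,fy=7,interpolation=cv2.INTER_CUBIC))
E
```

```text
time_s: 5.25
tcp_pos: [558.8, 8.0, 139.8]
ee_rot: [0.738, 0.675, -0.0, -0.0]
ft_force: [-0.2, 0.1, -1.8]
gripper_width: 41.2
time_s: 6.25
tcp_pos: [559.1, 8.3, 86.5]
ee_rot: [0.738, 0.675, 0.0, 0.0]
ft_force: [-0.2, 0.3, -1.3]
gripper_width: 41.3
shift [-0.0001 -0.0003  0.0005] turn 0.0001 | tcp [559.1   8.3  86.5] yaw -5.05 zaxis [ 3.e-04  1.e-04 -1.e+00] F [-0.2  0.3 -1.3] w 41.3 t 6.25
```

View pics/s3c.png

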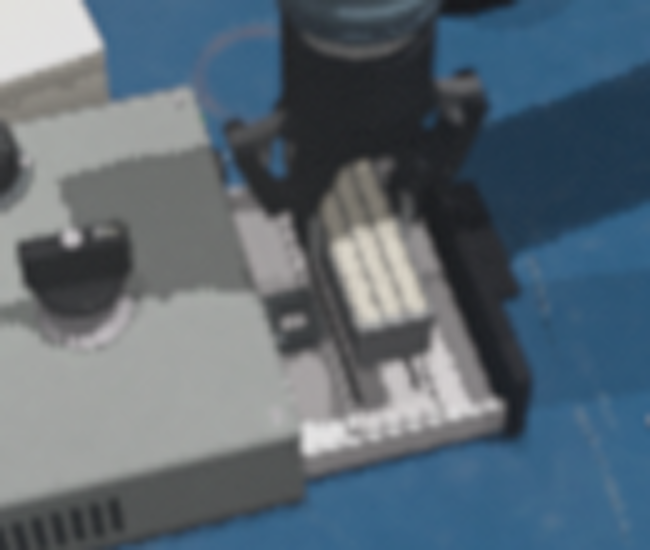

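View pics/t3c.png

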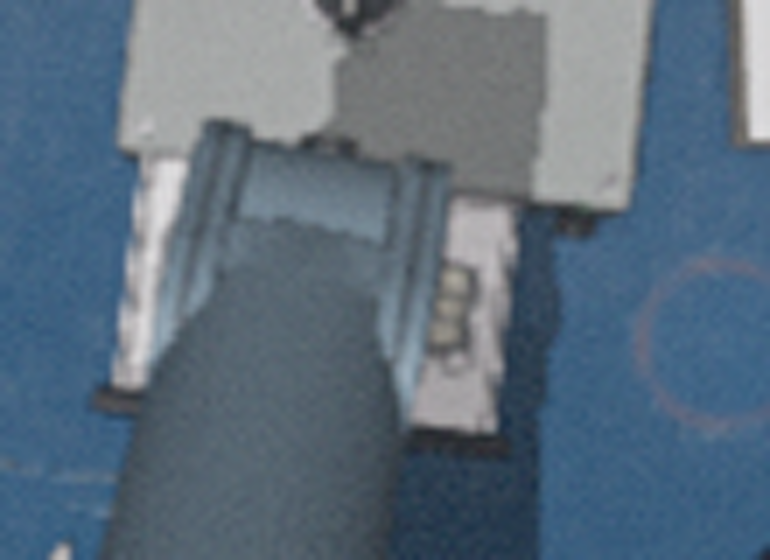

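```bash
python3 - <<'E'
from h import *
th=np.radians(-5.05);R=np.array([[np.cos(th),-np.sin(th)],[np.sin(th),np.cos(th)]]);o=np.array([705,-7.2])
ct=arm.get_calibration('top');cs=arm.get_calibration('side')
for z in (104,108):
  P=plane(ct,np.array([(477,267),(468,352)])/7+[210,160]-.45,z)[:,:2]
  print('top',z,((P-o)@R).round(1).tolist())
  P=plane(cs,np.array([(357,334),(435,314)])/5+[190,150]-.4,z)[:,:2]
  print('side',z,((P-o)@R).round(1).tolist())
print('tcp local',R.T@(np.array([559.1,8.3])-o))
E
```

```text
top 104 [[-125.5, -72.7], [-165.6, -73.0]]
side 104 [[-126.8, 75.8], [-168.8, 75.2]]
top 108 [[-125.7, -72.5], [-165.6, -72.8]]
side 108 [[-125.9, 78.5], [-167.8, 77.9]]
tcp local [-146.69804261    2.59697777]
```

```bash
python3 -m crank '[-0.0005,0,0.02,0,1, -0.0005,0,0.035,0,1, -0.0005,0,0.043,0,1, -0.0005,0,0.048,0,1, -0.0005,0,0.051,0,1, -0.0005,0,0.053,0,1, -0.0005,0,0.054,0,1, -0.0005,0,0.054,0,1, -0.0005,0,0.054,0,1, -0.0005,0,0.054,0,1]' && python3 - <<'E'
from h import *
delta((558.8,8.2,30),-5.05)
s=arm.get_image('side');cv2.imwrite('pics/s4.png',s)
cv2.imwrite('pics/s4c.png',cv2.resize(s[150:260,190:320],None,fx=5,fy=5,interpolation=cv2.INTER_CUBIC))
E
```

```text
time_s: 7.35
tcp_pos: [558.8, 7.8, 32.4]
ee_rot: [0.738, 0.675, -0.0, -0.0]
ft_force: [-1.7, 0.3, -2.0]
gripper_width: 41.6
shift [ 0.0004 -0.      0.0024] turn 0.0002 | tcp [558.8   7.8  32.4] yaw -5.04 zaxis [-2.e-04  0.e+00 -1.e+00] F [-1.7  0.3 -2. ] w 41.6 t 7.35
```

View pics/s4c.png

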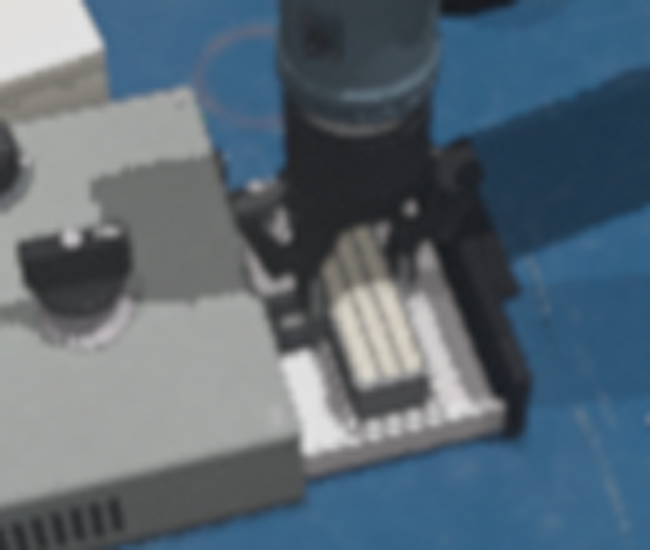

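The filter is down among the nest ribs and looks centred. There's no contact with the floor yet, so I'll lower it slightly.

```bash
python3 -m crank '[0,0,0.0005,0,1, 0,0,0.001,0,1, 0,0,0.0015,0,1, 0,0,0.002,0,1, 0,0,0.0025,0,1, 0,0,0.003,0,1, 0,0,0.003,0,1, 0,0,0.003,0,1, 0,0,0.003,0,1, 0,0,0.003,0,1]' && python3 -c "
from h import *
delta((558.8,8.2,30),-5.05)"
```

```text
time_s: 8.4
tcp_pos: [559.8, 7.7, 29.9]
ee_rot: [0.738, 0.675, 0.001, 0.001]
ft_force: [-1.2, 0.9, 5.2]
gripper_width: 41.4
shift [ 0.0004 -0.0011 -0.0001] turn 0.0 | tcp [559.8   7.7  29.9] yaw -5.05 zaxis [ 0.0017  0.     -1.    ] F [-1.2  0.9  5.2] w 41.4 t 8.4
```

```bash
python3 -m crank '[0,0,0,0,0, 0,0,0,0,-0.1, 0,0,0,0,-0.2, 0,0,0,0,-0.3, 0,0,0,0,-0.3, 0,0,-0.01,0,-0.3, 0,0,-0.03,0,-0.3, 0,0,-0.06,0,-0.3, 0,0,-0.10,0,-0.3, 0,0,-0.14,0,-0.3]' && python3 -m crank '[0.04,0,-0.03,0,-0.3, 0.08,0,-0.06,0,-0.3, 0.12,0,-0.06,0,-0.3, 0.16,0,-0.06,0,-0.3, 0.20,0,-0.06,0,-0.3, 0.20,0,-0.06,0,-0.3, 0.20,0,-0.06,0,-0.3, 0.20,0,-0.06,0,-0.3, 0.20,0,-0.06,0,-0.3, 0.20,0,-0.06,0,-0.3]' && python3 - <<'E'
from h import *
delta((558.8,8.2,30),-5.05)
s=arm.get_image('side');t=arm.get_image('top');cv2.imwrite('pics/t5.png',t)
cv2.imwrite('pics/s5c.png',cv2.resize(s[150:260,190:320],None,fx=5,fy=5,interpolation=cv2.INTER_CUBIC))
cv2.imwrite('pics/t5c.png',cv2.resize(t[130:240,190:320],None,fx=5,fy=5,interpolation=cv2.INTER_CUBIC))
E
```

```text
time_s: 9.4
tcp_pos: [558.6, 7.6, 171.2]
ee_rot: [0.738, 0.675, -0.0, -0.0]
ft_force: [1.6, -0.1, 0.4]
gripper_width: 56.1
time_s: 10.4
tcp_pos: [576.7, 205.7, 229.6]
ee_rot: [0.738, 0.675, 0.0, 0.0]
ft_force: [-0.3, 0.2, 0.6]
gripper_width: 55.5
shift [-0.1983 -0.0002  0.1996] turn -0.0018 | tcp [576.7 205.7 229.6] yaw -5.15 zaxis [ 2.e-04 -2.e-04 -1.e+00] F [-0.3  0.2  0.6] w 55.5 t 10.4
```

View pics/s5c.png

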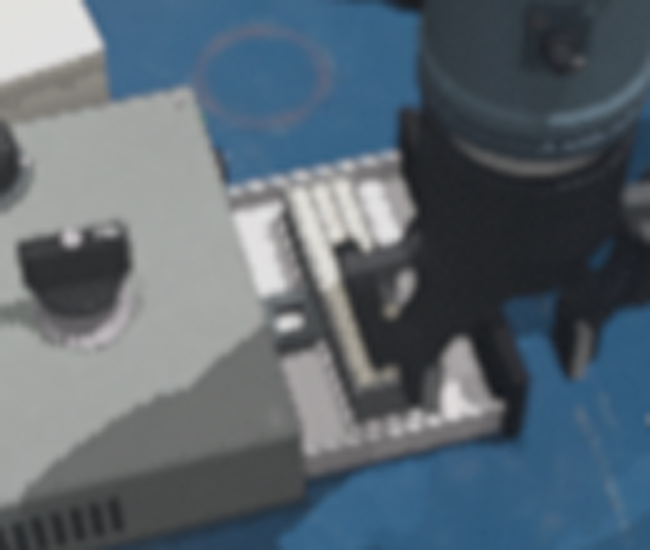

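View pics/t5c.png

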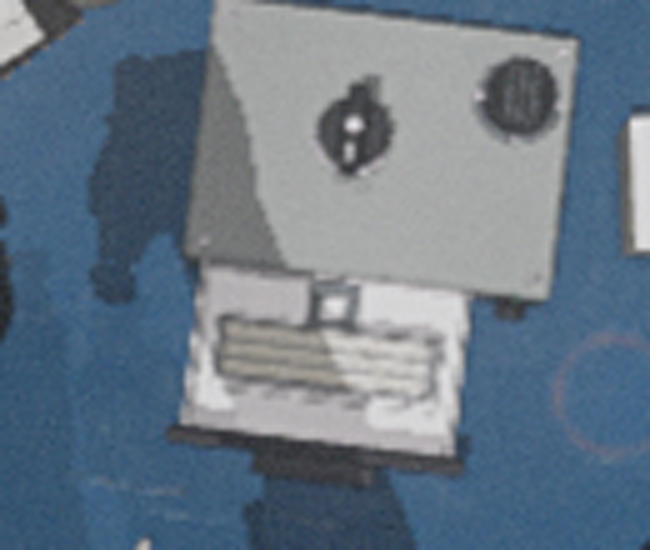

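The filter lies flat within the ribs, level in both views. Next I'll close the fingers and move in front of the lip to push the tray.

```bash
python3 -c "
from h import *
th=np.radians(-5.05);R=np.array([[np.cos(th),-np.sin(th)],[np.sin(th),np.cos(th)]]);o=np.array([705,-7.2])
p=o+R@[-262,1];print(p)
delta((p[0],p[1],44),-5.05)"
```

```text
[444.10504066  16.85868223]
shift [-0.2004 -0.1151  0.1854] turn -0.0011 | tcp [576.6 206.2 229.4] yaw -5.11 zaxis [ 0.e+00 -1.e-04 -1.e+00] F [0.1 1.2 0.7] w 55.3 t 10.5
```

```bash
python3 -m crank '[-0.025,-0.020,0,0,1, -0.060,-0.045,0,0,1, -0.095,-0.070,0,0,1, -0.130,-0.095,0,0,1, -0.165,-0.115,0,0,1, -0.190,-0.115,0,0,1, -0.2,-0.115,0.03,0,1, -0.2,-0.115,0.07,0,1, -0.2,-0.115,0.11,0,1, -0.2,-0.115,0.12,0,1]' && python3 -m crank '[0,0,0.03,0,1, 0,0,0.05,0,1, 0,0,0.065,0,1, 0,0,0.065,0,1, 0,0.005,0.065,0,1, 0,0.01,0.065,0,1, 0,0.014,0.065,0,1, 0,0.018,0.065,0,1, 0,0.018,0.065,0,1, 0,0.018,0.065,0,1]' && python3 - <<'E'
from h import *
delta((444.1,16.9,44),-5.05)
s=arm.get_image('side')
cv2.imwrite('pics/s6c.png',cv2.resize(s[150:260,190:340],None,fx=5,fy=5,interpolation=cv2.INTER_CUBIC))
E
```

```text
time_s: 11.5
tcp_pos: [441.8, 17.3, 106.5]
ee_rot: [0.738, 0.675, -0.003, -0.001]
ft_force: [-0.7, -0.5, 0.7]
gripper_width: -0.0
time_s: 12.5
tcp_pos: [462.4, 16.3, 44.4]
ee_rot: [0.738, 0.675, 0.0, 0.0]
ft_force: [-0.2, -0.2, -0.8]
gripper_width: -0.2
shift [-0.001  -0.0183  0.0004] turn 0.0002 | tcp [462.4  16.3  44.4] yaw -5.04 zaxis [ 2.e-04 -0.e+00 -1.e+00] F [-0.2 -0.2 -0.8] w -0.2 t 12.5
```

View pics/s6c.png

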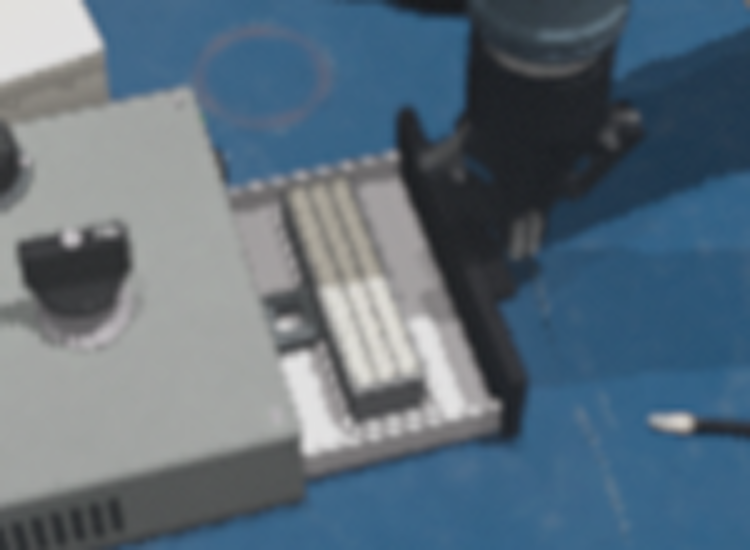

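The filter is well seated and the closed fingers are at the lip. Pushing now.

```bash
python3 -m crank '[0,0.008,0,0,1, 0,0.018,0,0,1, 0,0.028,0,0,1, 0,0.038,0,0,1, 0,0.048,0,0,1, 0,0.058,0,0,1, 0,0.068,0,0,1, 0,0.078,0,0,1, 0,0.086,0,0,1, 0,0.090,0,0,1]' && python3 -m crank '[0,0.004,0,0,1, 0,0.008,0,0,1, 0,0.011,0,0,1, 0,0.014,0,0,1, 0,0.016,0,0,1, 0,0.018,0,0,1, 0,0.019,0,0,1, 0,0.020,0,0,1, 0,0.020,0,0,1, 0,0.020,0,0,1]' && python3 - <<'E'
from h import *
delta((444.1,16.9,44),-5.05)
s=arm.get_image('side')
cv2.imwrite('pics/s7c.png',cv2.resize(s[150:260,190:340],None,fx=5,fy=5,interpolation=cv2.INTER_CUBIC))
E
```

```text
time_s: 13.55
tcp_pos: [553.4, 8.3, 44.5]
ee_rot: [0.738, 0.675, 0.0, 0.0]
ft_force: [-2.4, -1.2, 0.6]
gripper_width: 0.0
time_s: 14.55
tcp_pos: [572.1, 6.7, 44.3]
ee_rot: [0.737, 0.675, 0.0, 0.0]
ft_force: [-1.5, -0.5, -0.2]
gripper_width: -0.1
shift [-0.0011 -0.1284  0.0003] turn 0.0003 | tcp [572.1   6.7  44.3] yaw -5.03 zaxis [ 5.e-04  0.e+00 -1.e+00] F [-1.5 -0.5 -0.2] w -0.1 t 14.55
```

View pics/s7c.png

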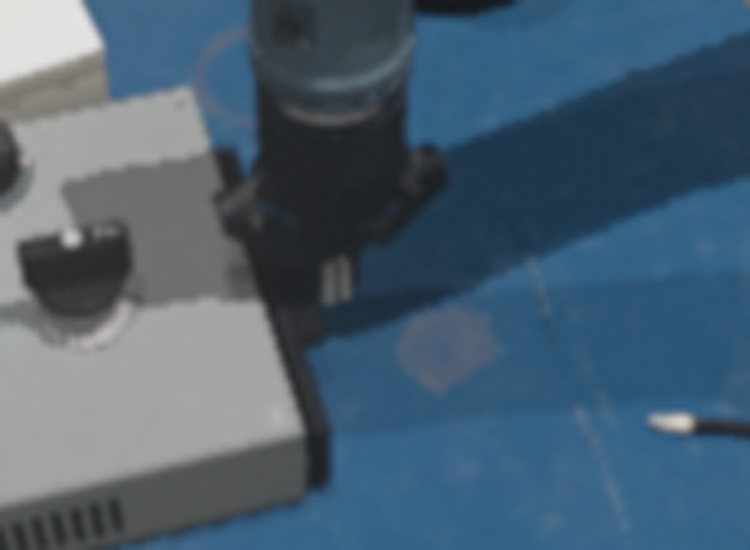

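```bash
python3 -m crank '[0,0.001,0,0,1, 0,0.002,0,0,1, 0,0.003,0,0,1, 0,0.004,0,0,1, 0,0.005,0,0,1, 0,0.006,0,0,1, 0,0.006,0,0,1, 0,0.006,0,0,1, 0,0.006,0,0,1, 0,0.006,0,0,1]' && python3 -c "
from h import *
delta((444.1,16.9,44),-5.05)"
```

```text
time_s: 15.6
tcp_pos: [575.7, 6.4, 43.9]
ee_rot: [0.737, 0.675, -0.001, -0.002]
ft_force: [-8.6, 0.5, 5.6]
gripper_width: 0.4
shift [-0.0011 -0.132   0.0005] turn 0.0003 | tcp [575.7   6.4  43.9] yaw -5.03 zaxis [-4.5e-03  7.0e-04 -1.0e+00] F [-8.6  0.5  5.6] w 0.4 t 15.6
```

```bash
python3 -m crank '[0,-0.02,0,0,1, 0,-0.05,-0.01,0,1, 0,-0.05,-0.05,0,1, 0,-0.05,-0.09,-0.14,1, 0,-0.05,-0.13,-0.28,0, 0,-0.05,-0.17,-0.42,-1, 0,-0.05,-0.20,-0.56,-1, 0,-0.05,-0.206,-0.70,-1, 0,-0.05,-0.206,-0.84,-1, 0,-0.05,-0.206,-0.98,-1]' && python3 - <<'E'
from h import *
delta((708.5,-7.2,250),80)
s=arm.get_image('side')
cv2.imwrite('pics/s8c.png',cv2.resize(s[150:260,160:310],None,fx=5,fy=5,interpolation=cv2.INTER_CUBIC))
E
```

```text
time_s: 16.6
tcp_pos: [529.2, 10.6, 251.2]
ee_rot: [0.33, 0.944, 0.001, 0.001]
ft_force: [-0.1, -0.4, -1.4]
gripper_width: 84.6
shift [-0.1513  0.0978  0.0018] turn -0.4985 | tcp [529.2  10.6 251.2] yaw 51.44 zaxis [ 3.1e-03  5.0e-04 -1.0e+00] F [-0.1 -0.4 -1.4] w 84.6 t 16.6
```

View pics/s8c.png

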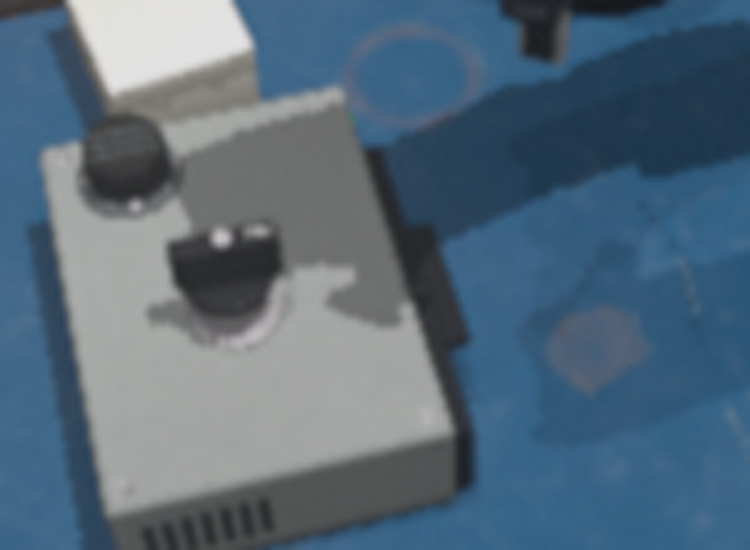

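The panel now sits flush against the box, so the tray is shut and the knob is still up. Moving over the knob.

```bash
python3 -m crank '[-0.03,0.02,0,-0.12,-1, -0.07,0.045,0,-0.24,-1, -0.11,0.07,0,-0.36,-1, -0.135,0.09,0,-0.45,-1, -0.151,0.098,0,-0.50,-1, -0.151,0.098,0,-0.5,-1, -0.151,0.098,0,-0.5,-1, -0.151,0.098,0,-0.5,-1, -0.151,0.098,0,-0.5,-1, -0.151,0.098,0,-0.5,-1]' && python3 - <<'E'
from h import *
import pickle
delta((708.5,-7.2,250),80)
c=arm.get_calibration('wrist');i=arm.get_image('wrist');cv2.imwrite('pics/w9.png',i);pickle.dump(c,open('w9.pkl','wb'))
E
```

```text
time_s: 17.65
tcp_pos: [706.7, -7.8, 250.8]
ee_rot: [0.089, 0.996, 0.0, 0.0]
ft_force: [0.3, -0.1, 1.1]
gripper_width: 85.4
shift [-0.0016  0.0009  0.0008] turn -0.0045 | tcp [706.7  -7.8 250.8] yaw 79.74 zaxis [ 4.e-04  1.e-04 -1.e+00] F [ 0.3 -0.1  1.1] w 85.4 t 17.65
```

View pics/w9.png

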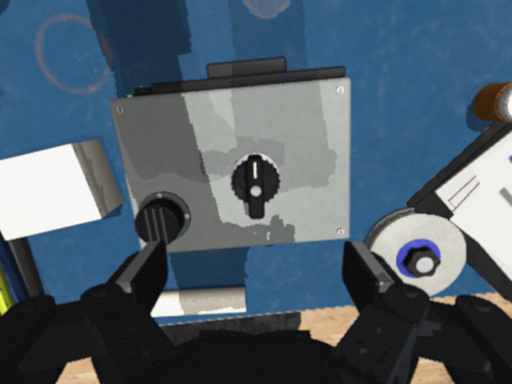

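The wing lies along columns 255–257, rows 156–217, and its centre screw dot is at (256,191). I'll compute the axis and angle.

```bash
python3 - <<'E'
from h import *
import pickle
t=cv2.imread('pics/w9.png')
cv2.imwrite('pics/w9c.png',cv2.resize(t[140:230,210:300],None,fx=6.6,fy=6.6,interpolation=cv2.INTER_CUBIC))
c=pickle.load(open('w9.pkl','rb'))
P=plane(c,[(256,191),(254.5,157),(257,217)],138);print(P)
d=P[1]-P[2];print(np.linalg.norm(d),np.degrees(np.arctan2(d[1],d[0])))
E
```

```text
[[708.7574139   -7.48338852 138.        ]
 [678.13691197  -3.30572367 138.        ]
 [733.57119004 -11.00682302 138.        ]]
55.96665182534775 172.09091668484444
```

View pics/w9c.png

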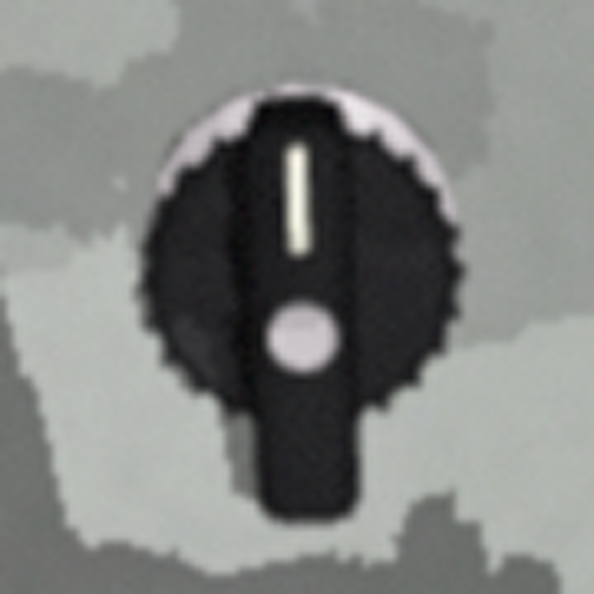

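```bash
python3 -c "
from h import *
delta((708.7,-7.4,112),82.1);print(arm.read_state()['q'].round(2))"
```

```text
shift [-0.0017  0.0006  0.1387] turn -0.041 | tcp [706.8  -7.7 250.7] yaw 79.75 zaxis [ 4.e-04  1.e-04 -1.e+00] F [-1.   0.5 -0.1] w 85.4 t 17.7
[-0.14  0.62  0.14  1.35 -0.09  1.17  1.4 ]
```

```bash
python3 -m crank '[-0.0017,0.0005,0.03,-0.041,-1, -0.0017,0.0005,0.07,-0.041,-1, -0.0017,0.0005,0.105,-0.041,-1, -0.0017,0.0005,0.125,-0.041,-1, -0.0017,0.0005,0.135,-0.041,-1, -0.0017,0.0005,0.1385,-0.041,-1, -0.0017,0.0005,0.1385,-0.041,-0.3, -0.0017,0.0005,0.1385,-0.041,0.3, -0.0017,0.0005,0.1385,-0.041,0.7, -0.0017,0.0005,0.1385,-0.041,1]' 80 && python3 -m crank '[0,0,0,0,1, 0,0,0,0,1, 0,0,0,0,1, 0,0,0.0,0,1, 0,0,0.0,0,1, 0,0,0.0,0,1, 0,0,0.0,0,1, 0,0,0.0,0,1, 0,0,0.0,0,1, 0,0,0.0,0,1]' && python3 - <<'E'
from h import *
delta((708.7,-7.4,112),82.1)
i=arm.get_image('wrist');cv2.imwrite('pics/w10.png',i)
s=arm.get_image('side')
cv2.imwrite('pics/s10c.png',cv2.resize(s[150:260,160:310],None,fx=5,fy=5,interpolation=cv2.INTER_CUBIC))
E
```

```text
time_s: 18.7
tcp_pos: [709.5, -7.9, 112.8]
ee_rot: [0.069, 0.998, 0.0, 0.001]
ft_force: [0.2, -0.3, 0.6]
gripper_width: 28.1
time_s: 19.7
tcp_pos: [709.2, -7.5, 111.9]
ee_rot: [0.069, 0.998, 0.0, 0.0]
ft_force: [2.6, 3.2, 1.5]
gripper_width: 13.7
shift [ 0.0005 -0.     -0.0001] turn 0.0004 | tcp [709.2  -7.5 111.9] yaw 82.12 zaxis [ 6.e-04  4.e-04 -1.e+00] F [2.6 3.2 1.5] w 13.7 t 19.7
```

View pics/w10.png

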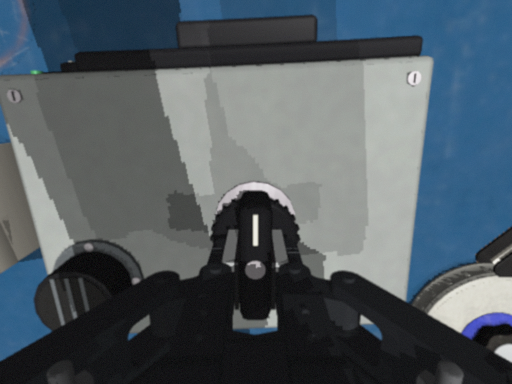

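View pics/s10c.png

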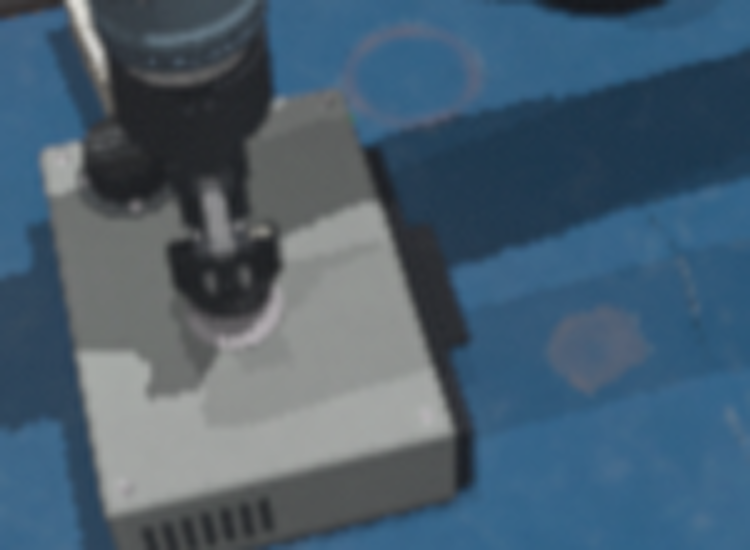

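The wing is gripped centrally, with the screw at (256,269) between the pads. Pressing down 12 mm.

```bash
python3 -m crank '[0,0,0.002,0,1, 0,0,0.004,0,1, 0,0,0.006,0,1, 0,0,0.008,0,1, 0,0,0.010,0,1, 0,0,0.0115,0,1, 0,0,0.013,0,1, 0,0,0.013,0,1, 0,0,0.013,0,1, 0,0,0.013,0,1]' && python3 -c "
from h import *
delta((708.7,-7.4,112),82.1)"
```

```text
time_s: 20.8
tcp_pos: [709.3, -7.5, 100.6]
ee_rot: [0.069, 0.998, 0.0, 0.0]
ft_force: [-1.3, 3.7, 14.0]
gripper_width: 13.5
shift [ 0.0006  0.     -0.0114] turn 0.0002 | tcp [709.3  -7.5 100.6] yaw 82.11 zaxis [ 9.e-04  6.e-04 -1.e+00] F [-1.3  3.7 14. ] w 13.5 t 20.8
```

```bash
python3 -m crank '[0,0,0,0.13,1, 0,0,0,0.26,1, 0,0,0,0.39,1, 0,0,0,0.52,1, 0,0,0,0.65,1, 0,0,0,0.78,1, 0,0,0,0.91,1, 0,0,0,1.04,1, 0,0,0,1.17,1, 0,0,0,1.28,1]' && python3 -c "
from h import *
delta((708.7,-7.4,112),82.1);print(arm.read_state()['moment'])" && python3 -m crank '[0,0,0,0.05,1, 0,0,0,0.09,1, 0,0,0,0.12,1, 0,0,0,0.14,1, 0,0,0,0.14,1, 0,0,0,0.14,1, 0,0,0,0.14,1, 0,0,0,0.14,1, 0,0,0,0.14,1, 0,0,0,0.14,1]' &&  python3 -c "
from h import *
delta((708.7,-7.4,112),82.1);print(arm.read_state()['moment'],arm.read_state()['q'])"
```

```text
time_s: 21.8
tcp_pos: [708.6, -8.1, 100.6]
ee_rot: [0.653, 0.757, -0.0, -0.0]
ft_force: [-4.2, 3.4, 16.1]
gripper_width: 13.5
shift [ 0.0007  0.0002 -0.0114] turn -1.285 | tcp [708.6  -8.1 100.6] yaw 8.48 zaxis [-8.e-04  3.e-04 -1.e+00] F [-4.2  3.4 16.1] w 13.5 t 21.8
[0.68057163 1.06207063 0.09645674]
time_s: 22.8
tcp_pos: [708.5, -8.1, 100.6]
ee_rot: [0.702, 0.712, -0.0, -0.0]
ft_force: [-3.1, 3.3, 16.9]
gripper_width: 13.7
shift [ 0.0007  0.0002 -0.0114] turn -1.4192 | tcp [708.5  -8.1 100.6] yaw 0.78 zaxis [-1.e-03  2.e-04 -1.e+00] F [-3.1  3.3 16.9] w 13.7 t 22.8
[0.71395129 1.09040956 0.33988951] [-0.33055584  0.82341464  0.45480439  1.46954208 -0.40923052  0.9446828
  0.25325914]
```

The total turn is about 1.45 rad, and the moment has risen at the stop. Releasing and lifting away.

```bash
python3 -m crank '[0,0,0,0,0.6, 0,0,0,0,0.2, 0,0,0,0,-0.2, 0,0,0,0,-0.4, 0,0,0,0,-0.4, 0,0,-0.01,0,-0.4, 0,0,-0.04,0,-0.4, 0,0,-0.08,0,-0.4, 0,0,-0.12,0,-0.4, 0,0,-0.15,0,-0.4]' && python3 - <<'E'
from h import *
import pickle
delta((708.5,-7.2,250),80)
c=arm.get_calibration('wrist');i=arm.get_image('wrist');cv2.imwrite('pics/w11.png',i);pickle.dump(c,open('w11.pkl','wb'))
s=arm.get_image('side')
cv2.imwrite('pics/s11c.png',cv2.resize(s[150:260,160:310],None,fx=5,fy=5,interpolation=cv2.INTER_CUBIC))
E
```

```text
time_s: 23.8
tcp_pos: [709.7, -8.3, 252.6]
ee_rot: [0.703, 0.712, 0.001, 0.001]
ft_force: [0.3, 0.6, 0.4]
gripper_width: 60.1
shift [ 0.0011 -0.0011  0.0026] turn -1.3835 | tcp [709.7  -8.3 252.6] yaw 0.73 zaxis [ 3.3e-03 -3.0e-04 -1.0e+00] F [0.3 0.6 0.4] w 60.1 t 23.8
```

View pics/w11.png

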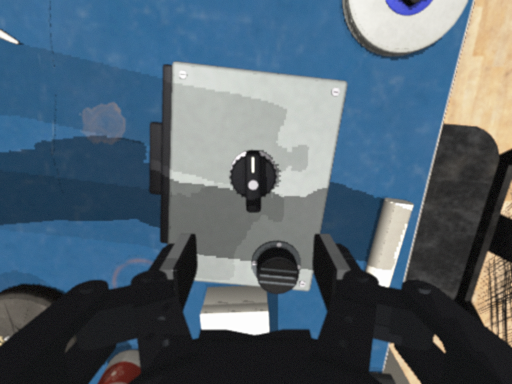

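View pics/s11c.png

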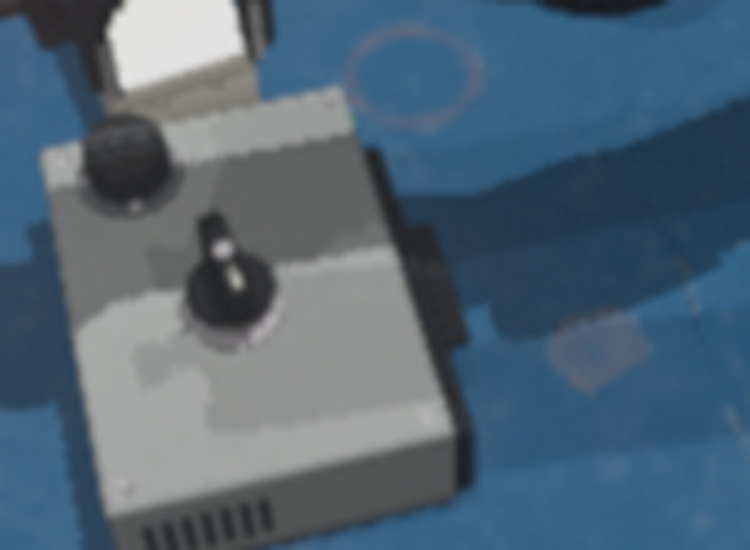

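```bash
python3 - <<'E'
from h import *
import pickle
cs=arm.get_calibration('side')
print(proj(cs,[[708.7,-7.5,z] for z in (138,130,127.5,126)]).round(2))
t=cv2.imread('pics/s11c.png')
for n in('s8c','s11c'):
    g=cv2.imread(f'pics/{n}.png').min(2)[215:275,205:240]; m=(g>150).astype(np.uint8)
    nn,l,st,ce=cv2.connectedComponentsWithStats(m);print(n,[(ce[i]+[205,215],st[i,4]) for i in range(1,nn)])
# triangulate the dot: wrist + side
w=cv2.imread('pics/w11.png').min(2);m=(w[175:195,245:262]>140).astype(np.uint8)
nn,l,st,ce=cv2.connectedComponentsWithStats(m);print([(ce[i]+[245,175],st[i,4]) for i in range(1,nn)])
E
```

```text
[[203.3  197.17]
 [203.65 199.1 ]
 [203.76 199.7 ]
 [203.83 200.05]]
s8c [(array([220.78609626, 236.69518717]), np.int32(187))]
s11c [(array([222.625     , 248.69791667]), np.int32(96))]
[(array([252.67105263, 184.57894737]), np.int32(76))]
```

The side view shows the screw dot 2.4 px lower, and 10.5 mm down predicts 2.5 px. So the knob is staying down on its own, and its wing is crosswise. Handing in.

```bash
python3 -c "
from rig import arm
print(arm.finish_job())"
```

```text
the job is handed in; nothing more can be done
None
```

I finished the filter change and handed it in at about 24 s of the 64 s allowed; the system reports no verdict.

- **Filter:** I laid it in the open tray's nest. Camera views after release showed it flat between the ribs.
- **Tray:** I pushed it shut by the lip until it stopped, at about 9 N against the 2 N of friction. Afterwards its panel sat flush with the box.
- **Knob:** I gripped the wing, pressed it down 11.3 mm and turned it clockwise to its stop. That is about 1.45 rad, with the moment rising at the end. After release the wing stayed crosswise and the screw mark sat about 10 mm lower, so it is holding by itself.

**Disagreements:** The top and side cameras differed by about 2–3 mm on the filter's sideways position while it was held over the nest. I did not measure its offset again after release, and relied on seeing it inside the ribs, which allow 3.5 mm of play.

The wrist force stayed near zero except while placing, pushing and gripping. I never went near the carton, mug or jar, but I did not measure their positions at the end.

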